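Close the laser welder's cooling unit and put it back on run

ROBOT

A 6-joint arm with a two-finger parallel gripper is mounted at the origin on the work surface. World frame = base frame: x ahead of the robot, y to its left, z up, the work surface at z = 0. Lengths are in m, angles in rad, forces in N, time in s.
With the tool pointing down it reaches from about 0.3 to 0.775 m from the base axis. Payload 14.6 kg.
Tool frame: the origin (TCP) lies between the finger pads, 19 mm behind the fingertips; this is the grasp point; z points along the fingers, y is the line along which they close (so a half turn about z gives the same grasp; the last joint's range is limited). The gripper opens to 94 mm and grips with 3 to 60 N. Pads are 16 mm wide; open, the fingers measure 119 mm over their backs; the gripper's body (75 mm by 177 mm) begins 78 mm behind the grasp point.
Start: joints at [-1.266, 0.3, 1.521, -0, 1.321, -0.067], TCP at [0.2, -0.512, 0.224] pointing down, gripper open.
Joint ranges: [-3.03, 3.03], [-0.79, 2.21], [0.23, 2.52], [-1.04, 4.18], [0, 3.07], [-2.55, 2.55]. Speed limits (rad/s): [2.22, 2.22, 2.57, 3.14, 3.14, 3.14].

INTERFACE

Orientations are given as [roll, pitch, yaw] about the fixed x, y, z axes, in that order (R = Rz(yaw) Ry(pitch) Rx(roll)).
In Python, from station import get_obs, camera, workorder gives the robot as it stands.
- The arm moves only by the tool play_rows, never from a script. Its argument "motion" is a list that holds one entry, the list of rows, each a list of 7 numbers: the shift along the tool's x, y, z as a fraction of full scale, then the turn, a rotation vector about the tool's x, y, z as a fraction of full scale, then the opening, from -1 (shut) to 1 (fully open). In form: [[[x, y, z, ax, ay, az, grip], ...]]. A call has 1 to 10 rows; each row is the pose to reach, as a shift and turn from the pose commanded when the call began, along the tool's axes at that moment, turning the shorter way round; what a row does not reach only later rows make up. Full scale, the value 1, is 0.25 m for a shift and 2 pi rad for a turn. A row lasts 1/10 s, in which the tool goes at most 50 mm and 8.59 degrees, less where a joint would pass 70% of its speed; a pose out of reach is approached as far as the arm can. A call with a number of a shift or a turn outside -1 to 1 is refused whole. A call with a gripper value outside its range is refused whole. The fingers move at their own pace and stop on an object; "grip_force" is the grip in N (left out, the last holds). Time passes only in rows, so rows that repeat a pose let the fingers close. It gives the time, the measured TCP pose, the force, the opening and the grip force at its end, in the units of the state.
- get_obs(): the state, without advancing time (a new reading comes with each control period).
- camera(name): name is "scene" or "top"; returns a dict with "frame" (400x640x3 uint8, red, green, blue), "z_map" (400x640 float32, m along the optical axis (not along the pixel's ray), 0 where there is no reading), "camera_matrix" (3x3 intrinsics, pixels), "T" (4x4, takes a point from camera to world coordinates). Camera axes: x right, y up, looking along -z (the intrinsics and any distortion apply to the point x, -y, -z); pixel columns grow to the right and rows downward; lengths in m; the calibration is good to about 2 mm. A picture is of the moment at which its call begins.
- workorder.hand_in(): hands the job in; it is judged then, once.
The state is a dict: "time_s": time; "qpos": joint angles; "joint_vel": joint speeds; "tau": joint torques, N m; "ee_pos": TCP position; "eef_rot": TCP orientation; "force": force on the tool from outside, world axes, zero at the start; "moment": the same for the moment, N m; "grip_width": finger opening in m; "grip_force": force on a finger pad.
Only numpy, scipy, OpenCV 4.12 (cv2) and the standard library are available. Lean on these libraries where they do the work, as an engineer would, in place of code of your own. Each camera call takes 0.05 s, during which the arm holds its last target. There are 200 camera calls.

TASK

The cooling unit has just been topped up. Push the larger of the two rubber stoppers fully home in the unit's slanted filler neck, flange flat against the rim, and then turn the selector bar on top of the unit clockwise past its click to its far stop. Do not knock over the water bottle or the glass jar.

Things in the scene. Friction and masses are not known exactly. Their poses are not given: they have to be found in the camera images.
- stopper: The larger black rubber stopper, round about its z (up through the handle), 100 mm long, 0.12 kg. Origin: centre of its small lower end. Taper 30 mm wide at z=0 to 40 mm at z=45; flange 58 mm wide, z=45 to 51; round handle 28 mm wide, z=51 to 100. Starts upright in a fixed steel holder (60 mm outside, rim 55 mm high, flange on rim) left or right of the unit: lift 50 mm to clear it.
- stopper_seat (a point): Centre of the underside of the larger stopper's flange (stopper z=45 mm). It coincides with the neck's origin when the stopper is fully home.
- small_stopper: A smaller black rubber stopper of like shape, 80 mm long, flange 40 mm and handle 20 mm in diameter, upright in a narrower fixed steel holder (42 mm outside diameter, rim 55 mm high) on the other side of the unit. Not used: it is too small for the neck. Origin at the centre of its lower end, z up.
- tank: The cooling unit: a fixed white box, 140 (x) x 240 (y) x 100 mm high. Origin at the centre of its underside on the bench, z up, its front face looks along its own -x (towards the robot, give or take its yaw). The neck is on its own -y side, the selector on its +y side, 130 mm apart.
- neck: Aluminium filler neck fixed on the unit: a straight tube, 56 mm outside, 44 mm inside, clear for 60 mm. Origin: centre of its mouth, in the rim's plane, 155 mm above the bench. Its z points out of the mouth along the tube, leaning 0.6 rad (34 degrees) from vertical to the unit's front; its y is level, parallel to the unit's y.
- selector (a joint): Angle of the black selector bar about a vertical axis, rad: 0 at the start, growing clockwise seen from above to a stop at 1.4. At 0 the bar lies along the unit's own x. A detent spring pushes it back to 0 below about 0.7 and, past that (the click), on to 1.4 and keeps it there; turning takes 0.2 N m or so.
- selector_grip (a point): On the selector's axis, 143 mm above the bench, the height at which to grip the bar with a tool pointing down. The bar is 75 mm long, 14 mm thick and 35 mm tall, from 120 to 155 mm above the bench, above a 52 mm disc.
- water_bottle: Standing clear plastic bottle, 72 mm diameter, 200 mm tall, loose, far left of the bench. Origin at the centre of its base, z up.
- jar: Standing glass jar with a metal lid, 70 mm diameter, 90 mm tall, loose, far right of the bench. Origin at the centre of its base, z up.
There are look-alikes about, which are no part of the job. What is shaped like the stopper but turquoise is not meant.

How it is judged:
By the outcome, as a careful person would: the job done as asked, in the order asked, and still so for the second after the job is handed in, with the robot touching nothing.
It also fails if it takes over 54 s, if anything falls off the work surface, if the arm or the gripper's body presses on something with over 40 N, if the wrist force passes 120 N, or if a joint passes its speed limit or range.

## Working session

There is one attempt and no reset: what is moved stays moved. The work goes in short steps, Python scripts to look and compute and a tool call to move; the robot and the scene stay as the last step left them, time stands still between calls to the robot, and variables do not carry over. Pictures are saved under pics/ and viewed, at most 10 in all, crops included, and the job is handed in when it is done.

Besides the shell and the picture viewer there is one more tool, called after "Request:" as name(argument=value, ...) on one line, values as JSON. play_rows: Moves the arm, as the interface text tells. Its arguments: {"type":"object","properties":{"motion":{"type":"array"},"grip_force":{"type":"number"}},"required":["motion"]}

```bash
mkdir -p pics; ls
cat > h.py <<'E'
import numpy as np, cv2
from station import get_obs, camera, workorder
def cloud(c):
    z=c["z_map"].astype(float);K=c["camera_matrix"];h,w=z.shape
    u,v=np.meshgrid(np.arange(w),np.arange(h))
    p=np.stack([(u-K[0,2])/K[0,0]*z,-(v-K[1,2])/K[1,1]*z,-z],-1)
    T=c["T"]; P=p@T[:3,:3].T+T[:3,3]; P[z==0]=np.nan
    return P
E
python3 - <<'E'
from h import *
o=get_obs();print(o)
for n in("scene","top"):
    c=camera(n);cv2.imwrite(f"pics/{n}0.png",c["frame"][:,:,::-1]);np.savez(f"{n}0.npz",**c);print(c["camera_matrix"],c["T"].round(3),(c["z_map"]==0).mean(),c.keys())
E
```

```text
pics
{'time_s': 0.0, 'qpos': array([-1.26559174e+00,  3.00505551e-01,  1.52164968e+00, -3.75902448e-05,
        1.32069273e+00, -6.66115639e-02]), 'joint_vel': array([-1.79742935e-04, -3.63333661e-04,  2.99111043e-04,  3.24904260e-04,
        6.72971185e-05, -6.78678942e-04]), 'tau': array([-1.68212486e-03, -5.31807125e+01, -3.52736449e+01,  7.07280566e-02,
        2.45325227e-02, -8.37104449e-05]), 'ee_pos': array([ 0.19972161, -0.51216882,  0.2236384 ]), 'eef_rot': array([-3.14033771e+00, -4.72278213e-05,  3.71825451e-01]), 'force': array([ 0.84629312,  0.2517289 , -0.38742616]), 'moment': array([ 0.01969452, -0.00658516,  0.03202642]), 'grip_force': 0.0, 'grip_width': 0.09416178597644209}
[[384.59832397   0.         317.23298251]
 [  0.         384.59832397 209.77252329]
 [  0.           0.           1.        ]] [[ 0.756 -0.332  0.564  1.162]
 [ 0.654  0.401 -0.641 -0.674]
 [-0.013  0.854  0.52   0.693]
 [ 0.     0.     0.     1.   ]] 0.01051953125 dict_keys(['frame', 'z_map', 'camera_matrix', 'T'])
[[378.88649775   0.         312.25864424]
 [  0.         378.88649775 200.0542667 ]
 [  0.           0.           1.        ]] [[ 0.028  0.996 -0.082  0.454]
 [-0.999  0.026 -0.034 -0.015]
 [-0.032  0.083  0.996  1.16 ]
 [ 0.     0.     0.     1.   ]] 0.00396484375 dict_keys(['frame', 'z_map', 'camera_matrix', 'T'])
```

View pics/scene0.png

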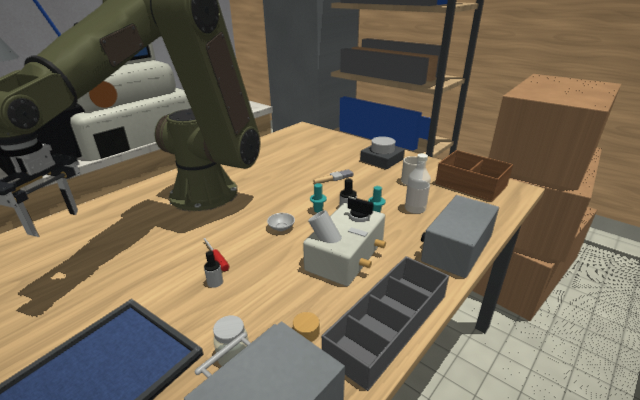

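View pics/top0.png

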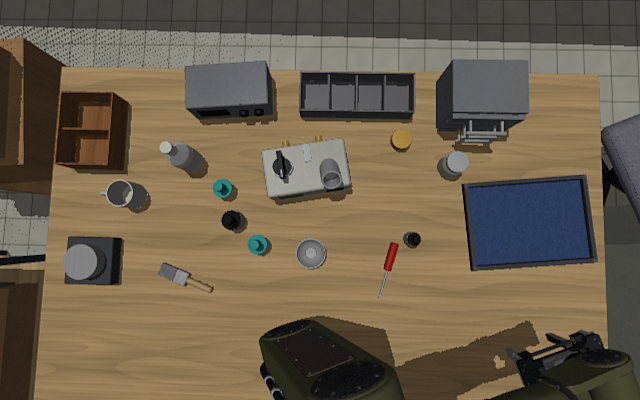

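The top view shows the large black stopper at (232,220), with turquoise look-alikes at (222,188) and (257,244). The small black stopper is at (412,240), and the tank is around (305,168), with its neck at (331,175) and selector at (283,165). The scene view shows the large stopper behind the unit at (347,190).

Run:
```python
from h import *
D={n:dict(np.load(f"{n}0.npz")) for n in("top","scene")}
C={n:cloud(D[n]) for n in D}
P=C["top"];f=D["top"]["frame"]
for nm,(u,v) in dict(big=(232,220),small=(412,240),t1=(222,188),t2=(257,244)).items():
    q=P[v-14:v+15,u-14:u+15].reshape(-1,3);z=q[:,2]
    print(nm,"zmax",np.nanmax(z).round(4),[ (a,len(q[m]),((q[m].min(0)+q[m].max(0))/2).round(4),np.ptp(q[m],0).round(3)) for a,b in((.085,.12),(.056,.068)) for m in[(z>a)&(z<b)] if m.any()])
# tank top
for n in C:
    q=C[n].reshape(-1,3);m=(abs(q[:,2]-.1)<.004)&(q[:,0]>.4)&(q[:,0]<.68)&(q[:,1]<.2)&(q[:,1]>-.15)
    print(n,m.sum(),cv2.minAreaRect(q[m][:,:2].astype(np.float32)),np.median(q[m][:,2]))
    m=(q[:,2]>.146)&(q[:,2]<.165)&(q[:,0]>.4)&(q[:,0]<.7)&(q[:,1]<.2)&(q[:,1]>0.03)
    if m.any(): print("bar",m.sum(),cv2.minAreaRect(q[m][:,:2].astype(np.float32)),np.median(q[m][:,2]))
    m=(q[:,2]>.12)&(q[:,2]<.2)&(q[:,0]>.4)&(q[:,0]<.7)&(q[:,1]<.02)&(q[:,1]>-0.15)
    print("neck",m.sum(),q[m].min(0).round(3),q[m].max(0).round(3))
for n,r in dict(top=(130,210,240,370),scene=(185,285,295,395)).items():
    a=D[n]["frame"][r[0]:r[1],r[2]:r[3],::-1];cv2.imwrite(f"pics/{n}c.png",cv2.resize(a,None,fx=4,fy=4,interpolation=cv2.INTER_CUBIC))
a=cv2.imread("pics/topc.png");b=cv2.imread("pics/scenec.png");H=400
cv2.imwrite("pics/both.png",np.hstack([cv2.resize(a,(406*1,250)),cv2.resize(b,(390,390))[:250] if 0 else cv2.resize(b,(250,250))]))
```

```text
big zmax 0.1132 [(0.085, 95, array([0.4801, 0.2587, 0.0991]), array([0.025, 0.028, 0.028])), (0.056, 199, array([0.479 , 0.2587, 0.0613]), array([0.055, 0.058, 0.011]))]
small zmax 0.1029 [(0.085, 44, array([ 0.441 , -0.2713,  0.0943]), array([0.017, 0.017, 0.017])), (0.056, 88, array([ 0.439 , -0.2706,  0.0616]), array([0.037, 0.038, 0.01 ]))]
t1 zmax 0.1032 [(0.085, 85, array([0.5733, 0.292 , 0.0943]), array([0.026, 0.026, 0.018])), (0.056, 14, array([0.5754, 0.2878, 0.062 ]), array([0.051, 0.019, 0.012]))]
t2 zmax 0.1038 [(0.085, 79, array([0.4126, 0.18  , 0.0948]), array([0.025, 0.025, 0.018])), (0.056, 7, array([0.4216, 0.1746, 0.0616]), array([0.034, 0.013, 0.011]))]
top 2387 ((0.539924144744873, 0.05578943341970444), (0.27266398072242737, 0.2800585627555847), 89.9358901977539) 0.09954920270165313
bar 150 ((0.6319624185562134, 0.1093604564666748), (0.07495951652526855, 0.014094679616391659), 10.250348091125488) 0.15398805784946545
neck 365 [ 0.569 -0.056  0.12 ] [0.647 0.002 0.171]
scene 1190 ((0.5406749844551086, 0.055021509528160095), (0.2768002450466156, 0.2785664200782776), 89.96334075927734) 0.09898736800102143
bar 122 ((0.6357330083847046, 0.10757206380367279), (0.07644379884004593, 0.016647055745124817), 11.631861686706543) 0.15295054108359768
neck 468 [ 0.575 -0.06   0.12 ] [ 0.652 -0.004  0.169]
```

View pics/both.png

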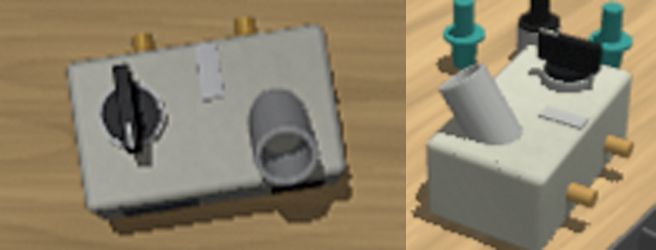

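The crops confirm the unit's layout: the selector bar is at left, lying along the unit's x, and the neck at right leans to the front. Next I fit the neck, selector and stopper.

```bash
cat >> h.py <<'E'
from scipy.optimize import least_squares
from scipy.spatial.transform import Rotation as R
psi=0.18
def rel(pos,rot,n=1):
    "fractions from measured pose to target pose"
    o=get_obs();R0=R.from_euler("xyz",o["eef_rot"])
    d=R0.inv().apply(np.array(pos)-o["ee_pos"]);w=(R0.inv()*rot).as_rotvec()
    print("pos",o["ee_pos"].round(4),"rpy",o["eef_rot"].round(3),"shift",(d/.25).round(4),"turn",(w/2/np.pi).round(4),"t",o["time_s"])
def down(yaw): return R.from_euler("xyz",[np.pi,0,yaw])
def tilt(yaw,a=.6): return down(yaw)*R.from_rotvec([0,a,0])
E
python3 - <<'E'
from h import *
for n in("top","scene"):
    D=dict(np.load(f"{n}0.npz"));Q=cloud(D);q=Q.reshape(-1,3)
    m=(q[:,0]>.5)&(q[:,0]<.72)&(q[:,1]<.2)&(q[:,1]>-.12)&(abs(q[:,2]-.1)<.003)
    r=cv2.minAreaRect(q[m][:,:2].astype(np.float32));print(n,"tank",np.round(r[0],4),np.round(r[1],4),r[2])
    m=(q[:,2]>.112)&(q[:,2]<.175)&(q[:,0]>.55)&(q[:,0]<.7)&(q[:,1]<.01)&(q[:,1]>-0.08);s=q[m]
    for ps in(.16,.18,.20):
        az=np.array([-np.sin(.6)*np.cos(ps),-np.sin(.6)*np.sin(ps),np.cos(.6)]);ay=np.array([-np.sin(ps),np.cos(ps),0]);ax=np.cross(ay,az)
        c0=np.array([.59,-.03,.155])
        X=(s-c0)@ax;Y=(s-c0)@ay;Z=(s-c0)@az
        k=Z<-.004
        f=lambda p:np.hypot(X[k]-p[0],Y[k]-p[1])-.028
        r=least_squares(f,[0,0],loss="soft_l1",f_scale=.001);c=c0+r.x[0]*ax+r.x[1]*ay
        c=c+az*(.155-c[2])/az[2]
        rr=np.hypot((s-c)@ax,(s-c)@ay);zz=(s-c)@az
        print(ps,c.round(4),"cost",r.cost*1e6/k.sum(),"n",k.sum(),"rimZ",np.percentile(zz[rr<.031],[90,97]).round(4))
    m=(q[:,2]>.06)&(q[:,0]>.44)&(q[:,0]<.52)&(q[:,1]<.30)&(q[:,1]>.22);s=q[m]
    k=(s[:,2]>.072)
    r=least_squares(lambda p:np.maximum(np.hypot(s[k,0]-p[0],s[k,1]-p[1])-.014,0) if n=="top" else np.hypot(s[k,0]-p[0],s[k,1]-p[1])-.014,[.48,.259],loss="soft_l1",f_scale=.001);print("stopper",r.x,k.sum(),"ztop",np.percentile(s[:,2],[80,90,97]))
rel([.480,.259,.16],down(psi))
E
```

```text
top tank [0.6334 0.0436] [0.1377 0.2364] 9.967325210571289
0.16 [ 0.592  -0.0294  0.155 ] cost 1.9452139946476819 n 302 rimZ [0.     0.0016]
0.18 [ 0.5921 -0.0298  0.155 ] cost 1.9333286112270551 n 303 rimZ [0.     0.0017]
0.2 [ 0.5922 -0.0302  0.155 ] cost 1.932756927491725 n 304 rimZ [0.0001 0.0018]
stopper [0.47954418 0.25857384] 105 ztop [0.10925284 0.11052376 0.11206945]
scene tank [0.6382 0.042 ] [0.1351 0.2365] 10.29890251159668
0.16 [ 0.5929 -0.0297  0.155 ] cost 0.9711607151164707 n 511 rimZ [-0.004  -0.0018]
0.18 [ 0.5929 -0.0301  0.155 ] cost 0.9660825928879645 n 511 rimZ [-0.0039 -0.0018]
0.2 [ 0.593  -0.0305  0.155 ] cost 0.9703634891158245 n 510 rimZ [-0.0041 -0.0018]
stopper [0.48199441 0.25995782] 101 ztop [0.10604979 0.10892368 0.11040581]
pos [ 0.1997 -0.5122  0.2237] rpy [-3.141 -0.     0.372] shift [ 2.1652 -2.4666  0.2577] turn [-0.0002  0.      0.0305] t 0.1
```

Request:
play_rows(motion=[[[0.18,-0.2,0,0,0,0.03,1],[0.36,-0.41,0,0,0,0.03,1],[0.54,-0.61,0,0,0,0.03,1],[0.72,-0.82,0,0,0,0.03,1],[0.72,-0.82,0,0,0,0.03,1]]])

```text
time_s: 0.6
ee_pos: [0.2854, -0.2755, 0.224]
eef_rot: [-3.141, 0.0, 0.183]
force: [0.3, -0.3, -0.0]
grip_width: 0.0939
grip_force: 0.0
```

```bash
python3 -c "
from h import *
rel([.480,.259,.17],down(.178))"
```

```text
pos [ 0.2854 -0.2755  0.224 ] rpy [-3.141  0.     0.183] shift [ 1.1541 -1.961   0.2166] turn [-0.      0.      0.0008] t 0.6
```

Request:
play_rows(motion=[[[0.11,-0.19,0,0,0,0,0.5],[0.22,-0.37,0,0,0,0,0.5],[0.33,-0.56,0,0,0,0,0.5],[0.44,-0.75,0,0,0,0,0.5],[0.55,-0.95,0,0,0,0,0.5],[0.58,-0.98,0,0,0,0,0.5]]])

```text
time_s: 1.2
ee_pos: [0.3834, -0.0075, 0.2243]
eef_rot: [-3.141, -0.0, 0.185]
force: [0.5, -1.0, 0.3]
grip_width: 0.0707
grip_force: 0.0
```

Request:
play_rows(motion=[[[0.11,-0.19,0,0,0,0,0.5],[0.22,-0.37,0,0,0,0,0.5],[0.33,-0.56,0,0,0,0,0.5],[0.44,-0.75,0,0,0,0,0.5],[0.55,-0.95,0.1,0,0,0,0.5],[0.574,-0.981,0.216,0,0,0,0.5],[0.574,-0.981,0.216,0,0,0,0.5],[0.574,-0.981,0.216,0,0,0,0.5]]])

```text
time_s: 2.0
ee_pos: [0.4791, 0.2572, 0.1692]
eef_rot: [3.141, 0.003, 0.184]
force: [-0.0, -0.6, 0.7]
grip_width: 0.0706
grip_force: 0.0
```

```bash
python3 -c "
from h import *
rel([.480,.259,.086],down(.178))
c=camera('scene');cv2.imwrite('pics/s1.png',cv2.resize(c['frame'][120:300,200:460,::-1],None,fx=3,fy=3))"
```

```text
pos [0.4791 0.2572 0.1692] rpy [3.141e+00 3.000e-03 1.840e-01] shift [ 0.0057 -0.0067  0.3326] turn [0.0001 0.0004 0.001 ] t 2.0
```

View pics/s1.png

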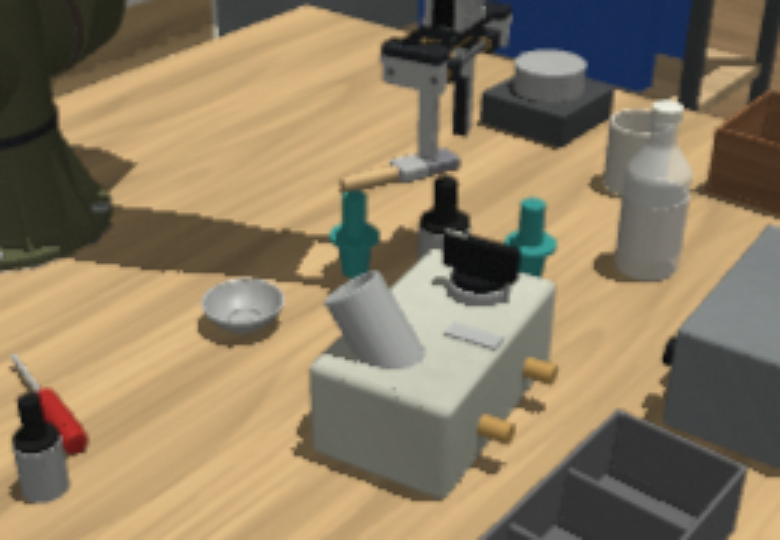

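The gripper hangs directly above the black stopper at crop position (445,200), clear of the turquoise ones. I'll descend and grip.

Request:
play_rows(motion=[[[0.006,-0.006,0.12,0,0,0,0.5],[0.006,-0.006,0.24,0,0,0,0.5],[0.006,-0.006,0.333,0,0,0,0.5],[0.006,-0.006,0.333,0,0,0,0.5],[0.006,-0.006,0.333,0,0,0,-1],[0.006,-0.006,0.333,0,0,0,-1],[0.006,-0.006,0.333,0,0,0,-1],[0.006,-0.006,0.333,0,0,0,-1],[0.006,-0.006,0.333,0,0,0,-1],[0.006,-0.006,0.333,0,0,0,-1]]], grip_force=35)

```text
time_s: 3.05
ee_pos: [0.4809, 0.2589, 0.0872]
eef_rot: [-3.142, -0.0, 0.183]
force: [-0.9, -0.6, 2.5]
grip_width: 0.0272
grip_force: 35.0
```

Request:
play_rows(motion=[[[0,0,-0.1,0,0,0,-1],[0,0,-0.2,0,0,0,-1],[0,0,-0.4,0,0,0,-1],[0,0,-0.6,0,0,0,-1],[0,0,-0.8,0,0,0,-1],[0,0,-0.85,0,0,0,-1],[0,0,-0.85,0,0,0,-1]]])

```text
time_s: 3.75
ee_pos: [0.4812, 0.2591, 0.3011]
eef_rot: [-3.141, -0.003, 0.183]
force: [-0.4, -0.7, -0.6]
grip_width: 0.0277
grip_force: 35.0
```

Run:
```python
from h import *
ps=.178;az=np.array([-np.sin(.6)*np.cos(ps),-np.sin(.6)*np.sin(ps),np.cos(.6)]);c=np.array([.5925,-.030,.155])
print(c+.032*az,c+.105*az)
print(get_obs()["grip_width"],get_obs()["force"],get_obs()["qpos"])
rel(c+.105*az,tilt(ps))
```

```text
[ 0.57471693 -0.03319925  0.18141074] [ 0.53414929 -0.04049753  0.24166024]
0.027713448548351814 [-0.38577879 -0.7448054  -0.57636212] [4.26876605e-01 2.43465170e-01 1.41516144e+00 9.84958804e-06
 1.47972764e+00 1.81426213e+00]
pos [0.4812 0.2591 0.3011] rpy [-3.141e+00 -3.000e-03  1.830e-01] shift [-0.011   1.217   0.2366] turn [-0.0004  0.095   0.0008] t 3.75
```

Request:
play_rows(motion=[[[0,0.18,0,0,0,0,-1],[0,0.37,0,0,0,0,-1],[0,0.56,0,0,0.02,0,-1],[0,0.75,0,0,0.04,0,-1],[0,0.9,0,0,0.06,0,-1],[0,1,0,0,0.08,0,-1],[0,1,0,0,0.095,0,-1],[0,1,0,0,0.095,0,-1]]])

```text
time_s: 4.55
ee_pos: [0.5247, 0.0122, 0.2964]
eef_rot: [-3.14, -0.594, 0.18]
force: [0.1, -0.3, -0.8]
grip_width: 0.0276
grip_force: 35.0
```

Run:
```python
from h import *
ps=.178;az=np.array([-np.sin(.6)*np.cos(ps),-np.sin(.6)*np.sin(ps),np.cos(.6)]);c=np.array([.5925,-.030,.155])
rel(c+.105*az,tilt(ps))
```

```text
pos [0.5247 0.0122 0.2964] rpy [-3.14  -0.594  0.18 ] shift [-0.1232  0.2145  0.1808] turn [-0.0004  0.001   0.0003] t 4.55
```

Request:
play_rows(motion=[[[0,0.1,0,0,0,0,-1],[-0.06,0.2,0.05,0,0.001,0,-1],[-0.123,0.214,0.12,0,0.001,0,-1],[-0.123,0.214,0.181,0,0.001,0,-1],[-0.123,0.214,0.181,0,0.001,0,-1],[-0.123,0.214,0.181,0,0.001,0,-1]]])

```text
time_s: 5.15
ee_pos: [0.5362, -0.0389, 0.2443]
eef_rot: [-3.14, -0.601, 0.184]
force: [-0.0, -0.5, -1.1]
grip_width: 0.0275
grip_force: 35.0
```

Run:
```python
from h import *
ps=.178;az=np.array([-np.sin(.6)*np.cos(ps),-np.sin(.6)*np.sin(ps),np.cos(.6)]);c=np.array([.5925,-.030,.155])
rel(c+.105*az,tilt(ps))
rel(c+.032*az,tilt(ps))
c=camera('scene');a=cv2.resize(c['frame'][150:290,260:400,::-1],None,fx=4,fy=4);cv2.imwrite('pics/s2.png',a)
```

```text
pos [ 0.5362 -0.0389  0.2443] rpy [-3.14  -0.601  0.184] shift [-0.0135  0.0048  0.0035] turn [-0.0007 -0.0001  0.0008] t 5.15
pos [ 0.5362 -0.0389  0.2443] rpy [-3.14  -0.601  0.184] shift [-0.0137  0.0061  0.2955] turn [-0.0007 -0.0001  0.0008] t 5.15
```

View pics/s2.png

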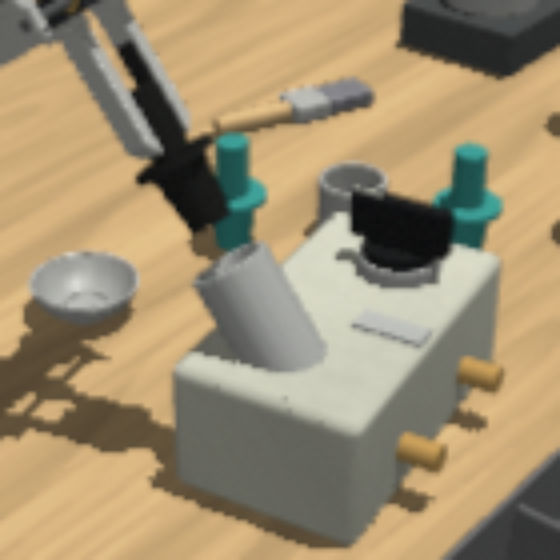

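The stopper at crop position (195,190) is lined up just outside the mouth at (235,265), about 3 mm high. I'll correct that and insert most of the way.

Request:
play_rows(motion=[[[-0.013,0.005,0.02,0,0,0.001,-1],[-0.013,0.005,0.02,0,0,0.001,-1],[-0.013,0.005,0.08,0,0,0.001,-1],[-0.013,0.005,0.12,0,0,0.001,-1],[-0.013,0.005,0.16,0,0,0.001,-1],[-0.013,0.005,0.2,0,0,0.001,-1],[-0.013,0.005,0.2,0,0,0.001,-1]]])

```text
time_s: 5.9
ee_pos: [0.5617, -0.0359, 0.2004]
eef_rot: [-3.136, -0.601, 0.175]
force: [-0.3, -0.0, -0.5]
grip_width: 0.0274
grip_force: 35.0
```

Run:
```python
from h import *
ps=.178;az=np.array([-np.sin(.6)*np.cos(ps),-np.sin(.6)*np.sin(ps),np.cos(.6)]);c=np.array([.5925,-.030,.155])
rel(c+.032*az,tilt(ps))
```

```text
pos [ 0.5617 -0.0359  0.2004] rpy [-3.136 -0.601  0.175] shift [ 0.0008 -0.0009  0.0927] turn [-0.0006 -0.0002 -0.0003] t 5.9
```

Request:
play_rows(motion=[[[0,0,0.03,0,0,0,-1],[0,0,0.06,0,0,0,-1],[0,0,0.08,0,0,0,-1],[0,0,0.08,0,0,0,-1]]])

```text
time_s: 6.3
ee_pos: [0.5728, -0.0339, 0.1845]
eef_rot: [-3.137, -0.602, 0.176]
force: [-0.6, -0.4, -0.8]
grip_width: 0.0275
grip_force: 35.0
```

Run:
```python
from h import *
ps=.178;az=np.array([-np.sin(.6)*np.cos(ps),-np.sin(.6)*np.sin(ps),np.cos(.6)]);c=np.array([.5925,-.030,.155])
rel(c+.032*az,tilt(ps))
print(get_obs()["force"],get_obs()["force"]@az)
```

```text
pos [ 0.5728 -0.0339  0.1845] rpy [-3.137 -0.602  0.176] shift [-0.0006 -0.0014  0.0148] turn [-0.0005 -0.0004 -0.0003] t 6.3
[-0.56214092 -0.44217298 -0.80977099] -0.311732433552636
```

Free so far, with about 3.7 mm to go. I'll push in small steps.

Request:
play_rows(motion=[[[0,0,0.01,0,0,0,-1],[0,0,0.016,0,0,0,-1],[0,0,0.02,0,0,0,-1],[0,0,0.024,0,0,0,-1],[0,0,0.024,0,0,0,-1]]])

```text
time_s: 6.8
ee_pos: [0.5759, -0.0334, 0.1817]
eef_rot: [-3.138, -0.604, 0.177]
force: [-21.3, -1.2, 17.3]
grip_width: 0.0276
grip_force: 35.0
```

Request:
play_rows(motion=[[[-0.003,0,0.003,0,0,0,-1],[-0.005,0,0.006,0,0,0,-1],[-0.005,0,0.008,0,0,0,-1],[-0.005,0,0.008,0,0,0,-1]]])

```text
time_s: 7.2
ee_pos: [0.5768, -0.0333, 0.1812]
eef_rot: [-3.139, -0.608, 0.177]
force: [-26.9, 2.1, 32.5]
grip_width: 0.0274
grip_force: 35.0
```

Run:
```python
from h import *
ps=.178;az=np.array([-np.sin(.6)*np.cos(ps),-np.sin(.6)*np.sin(ps),np.cos(.6)]);c=np.array([.5925,-.030,.155])
rel(c+.032*az,tilt(ps))
o=get_obs();print(o["force"],o["force"]@az,o["moment"])
c=camera('scene');np.savez('s3.npz',**c);a=cv2.resize(c['frame'][170:270,270:390,::-1],None,fx=5,fy=5);cv2.imwrite('pics/s3.png',a)
```

```text
pos [ 0.5768 -0.0333  0.1812] rpy [-3.139 -0.608  0.177] shift [-0.0064 -0.0019 -0.0053] turn [-0.0004 -0.0012 -0.0001] t 7.2
[-26.90443541   2.0537669   32.50542008] 41.57391228468665 [0.78713705 1.10217027 0.68948542]
```

View pics/s3.png

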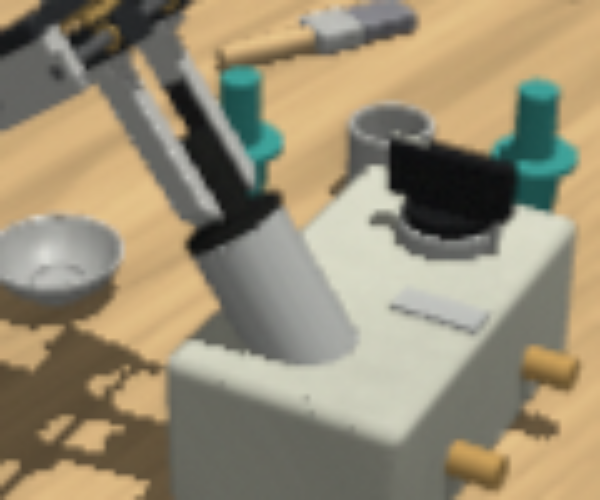

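The flange (around crop (235,225)) sits on the rim with no visible gap. I'll unload, release and back out along the axis.

Request:
play_rows(motion=[[[0.003,0,-0.012,0,0,0,-1],[0.003,0,-0.014,0,0,0,0.3],[0.003,0,-0.014,0,0,0,0.3],[0.003,0,-0.014,0,0,0,0.3],[0.003,0,-0.014,0,0,0,0.3],[0.003,0,-0.15,0,0,0,0.5],[0.003,0,-0.3,0,0,0,0.5],[0.003,0,-0.45,0,0,0,0.5],[0.003,0,-0.5,0,0,0,0.5]]])

```text
time_s: 8.15
ee_pos: [0.5067, -0.0466, 0.2843]
eef_rot: [-3.14, -0.607, 0.177]
force: [1.0, -0.3, -0.2]
grip_width: 0.0704
grip_force: 0.0
```

Run:
```python
from h import *
ps=.178;ay=np.array([-np.sin(ps),np.cos(ps),0]);az=np.array([-np.sin(.6)*np.cos(ps),-np.sin(.6)*np.sin(ps),np.cos(.6)]);ax=np.cross(ay,az);c0=np.array([.5925,-.030,.155])
c=camera('scene');a=cv2.resize(c['frame'][170:270,270:390,::-1],None,fx=5,fy=5);cv2.imwrite('pics/s4.png',a)
q=cloud(c);d=q-c0
L=np.stack([d@ax,d@ay,d@az],-1)
m=(np.hypot(L[...,0],L[...,1])<.034)&(L[...,2]>-.05)&(L[...,2]<.08)
dark=c['frame'].max(2)<70
s=L[m&dark];print(len(s),"z max (expect .055)",np.percentile(s[:,2],[2,90,97,100]).round(4))
h=s[(s[:,2]>.012)&(s[:,2]<.05)]
r=least_squares(lambda p:np.hypot(h[:,0]-p[0]-p[2]*h[:,2],h[:,1]-p[1]-p[3]*h[:,2])-.014,[0,0,0,0],loss="soft_l1",f_scale=.001);print("handle axis fit",r.x.round(4),len(h))
rel([.56,.10,.30],down(ps-np.pi)); print(get_obs()['qpos'])
```

```text
270 z max (expect .055) [0.0003 0.0467 0.052  0.0535]
handle axis fit [-0.0023  0.0008  0.006  -0.0215] 149
pos [ 0.5068 -0.0466  0.2846] rpy [-3.14  -0.607  0.177] shift [ 0.2919 -0.5398  0.1288] turn [-1.495e-01  3.000e-04  4.770e-01] t 8.2
[-0.29387112 -0.12450023  1.94618772  0.37089701  0.80125497  0.91074997]
```

View pics/s4.png

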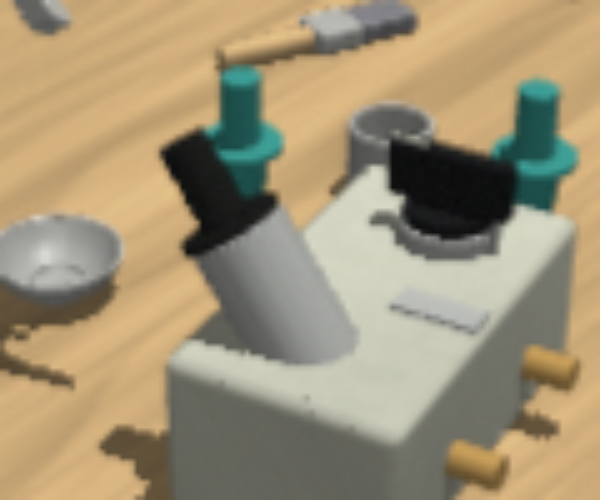

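The stopper is home: its flange is on the rim all round near crop (230,225), and its handle axis is within about 1.2° of the neck's. Next I bring the tool upright and give it a half turn, so the last joint has range for the selector.

Request:
play_rows(motion=[[[0.05,-0.1,0,0,-0.02,0,0.5],[0.11,-0.22,0.03,0,-0.04,0,0.5],[0.17,-0.34,0.06,0,-0.06,0,0.5],[0.23,-0.46,0.1,0,-0.08,0,0.5],[0.29,-0.54,0.13,0,-0.096,0,0.5],[0.29,-0.54,0.13,0,-0.096,0,0.5]]])

```text
time_s: 8.8
ee_pos: [0.562, 0.1036, 0.292]
eef_rot: [-3.137, 0.008, 0.182]
force: [-0.6, -0.7, -0.3]
grip_width: 0.0702
grip_force: 0.0
```

Request:
play_rows(motion=[[[0,0,0,0,0,-0.024,0.5],[0,0,0,0,0,-0.048,0.5],[0,0,0,0,0,-0.072,0.5],[0,0,0,0,0,-0.096,0.5],[0,0,0,0,0,-0.12,0.5],[0,0,0,0,0,-0.144,0.5],[0,0,0,0,0,-0.168,0.5],[0,0,0,0,0,-0.192,0.5],[0,0,0,0,0,-0.216,0.5],[0,0,0,0,0,-0.24,0.5]]])

```text
time_s: 9.8
ee_pos: [0.5602, 0.1003, 0.2946]
eef_rot: [-3.141, -0.004, 1.685]
force: [0.7, 0.8, -0.0]
grip_width: 0.0706
grip_force: 0.0
```

Request:
play_rows(motion=[[[0,0,0,0,0,-0.024,0.2],[0,0,0,0,0,-0.048,0.2],[0,0,0,0,0,-0.072,0.2],[0,0,0,0,0,-0.096,0.2],[0,0,0,0,0,-0.12,0.2],[0,0,0,0,0,-0.144,0.2],[0,0,0,0,0,-0.168,0.2],[0,0,0,0,0,-0.192,0.2],[0,0,0,0,0,-0.216,0.2],[0,0,0,0,0,-0.24,0.2]]])

```text
time_s: 10.8
ee_pos: [0.5602, 0.1003, 0.2946]
eef_rot: [3.138, -0.001, -3.099]
force: [-0.3, 0.6, 0.0]
grip_width: 0.0563
grip_force: 0.0
```

Run:
```python
from h import *
rel([.633,.1090,.22],down(.178-np.pi)); print(get_obs()['qpos'])
```

```text
pos [0.5602 0.1003 0.2946] rpy [ 3.138e+00 -1.000e-03 -3.099e+00] shift [-0.2927  0.0209  0.2981] turn [ 0.0006 -0.0001 -0.0215] t 10.8
[ 0.11110205  0.30134869  1.35695571  0.00405415  1.48417954 -1.50301575]
```

Request:
play_rows(motion=[[[-0.15,0.01,0,0,0,-0.0215,0.2],[-0.293,0.021,0.1,0,0,-0.0215,0.2],[-0.293,0.021,0.2,0,0,-0.0215,0.2],[-0.293,0.021,0.298,0,0,-0.0215,0.2],[-0.293,0.021,0.298,0,0,-0.0215,0.2],[-0.293,0.021,0.298,0,0,-0.0215,0.2]]])

```text
time_s: 11.4
ee_pos: [0.6331, 0.1086, 0.2216]
eef_rot: [3.138, -0.0, -2.97]
force: [0.3, 0.4, 1.0]
grip_width: 0.0567
grip_force: 0.0
```

Run:
```python
from h import *
rel([.633,.1090,.145],down(.178-np.pi))
```

```text
pos [0.6331 0.1086 0.2216] rpy [ 3.138 -0.    -2.97 ] shift [1.000e-04 7.000e-04 3.063e-01] turn [ 0.0006 -0.     -0.001 ] t 11.4
```

Request:
play_rows(motion=[[[0,0,0.1,0,0,0,0.2],[0,0,0.2,0,0,0,0.2],[0,0,0.306,0,0,0,0.2],[0,0,0.306,0,0,0,0.2],[0,0,0.306,0,0,0,0.2]]])

```text
time_s: 11.9
ee_pos: [0.6337, 0.1089, 0.1471]
eef_rot: [3.138, 0.002, -2.97]
force: [0.1, 1.0, -0.1]
grip_width: 0.0564
grip_force: 0.0
```

Request:
play_rows(motion=[[[0,0,0,0,0,0,-1],[0,0,0,0,0,0,-1],[0,0,0,0,0,0,-1],[0,0,0,0,0,0,-1],[0,0,0,0,0,0,-1],[0,0,0,0,0,0,-1]]], grip_force=50)

```text
time_s: 12.5
ee_pos: [0.6331, 0.1089, 0.1453]
eef_rot: [3.138, 0.0, -2.97]
force: [-0.4, 0.3, 1.3]
grip_width: 0.0136
grip_force: 50.0
```

Request:
play_rows(motion=[[[0,0,0,0,0,0.02,-1],[0,0,0,0,0,0.04,-1],[0,0,0,0,0,0.06,-1],[0,0,0,0,0,0.08,-1],[0,0,0,0,0,0.1,-1],[0,0,0,0,0,0.12,-1],[0,0,0,0,0,0.14,-1],[0,0,0,0,0,0.16,-1],[0,0,0,0,0,0.18,-1],[0,0,0,0,0,0.2,-1]]])

```text
time_s: 13.5
ee_pos: [0.6335, 0.1096, 0.1453]
eef_rot: [3.139, -0.004, 2.052]
force: [4.9, 4.8, -1.7]
grip_width: 0.0137
grip_force: 50.0
```

Request:
play_rows(motion=[[[0,0,0,0,0,0.01,-1],[0,0,0,0,0,0.018,-1],[0,0,0,0,0,0.024,-1],[0,0,0,0,0,0.024,-1],[0,0,0,0,0,0.024,-1]]])

```text
time_s: 14.0
ee_pos: [0.6335, 0.1096, 0.1453]
eef_rot: [3.139, -0.004, 1.906]
force: [5.0, 5.7, -2.0]
grip_width: 0.0137
grip_force: 50.0
```

```bash
python3 -c "
from h import *
o=get_obs();print(o['eef_rot'],o['force'],o['moment'],o['ee_pos'])"
```

```text
[ 3.13922518 -0.00389788  1.90647849] [ 4.97539909  5.71726309 -1.9733382 ] [ 0.68184933 -1.05347847  0.34192568] [0.63352909 0.10962987 0.14526641]
```

Turned 1.407 rad. I'll release and rise straight up.

Request:
play_rows(motion=[[[0,0,0,0,0,0,0.2],[0,0,0,0,0,0,0.2],[0,0,0,0,0,0,0.2],[0,0,0,0,0,0,0.2],[0,0,-0.15,0,0,0,0.2],[0,0,-0.35,0,0,0,0.2],[0,0,-0.55,0,0,0,0.2],[0,0,-0.75,0,0,0,0.2],[0,0,-0.75,0,0,0,0.2]]])

```text
time_s: 14.9
ee_pos: [0.6341, 0.1083, 0.3406]
eef_rot: [3.13, -0.001, 1.906]
force: [0.9, 0.3, -0.6]
grip_width: 0.0562
grip_force: 0.0
```

Request:
play_rows(motion=[[[0,0.15,0,0,0,0,0.2],[0,0.3,0,0,0,0,0.2],[0,0.45,0,0,0,0,0.2],[0,0.6,0,0,0,0,0.2],[0,0.6,0,0,0,0,0.2],[0,0.6,0,0,0,0,0.2]]])

```text
time_s: 15.5
ee_pos: [0.7689, 0.1567, 0.3204]
eef_rot: [-3.131, -0.006, 1.906]
force: [0.2, 0.1, -0.9]
grip_width: 0.0564
grip_force: 0.0
```

Run:
```python
from h import *
c=camera('scene');cv2.imwrite('pics/s5.png',cv2.resize(c['frame'][130:290,200:460,::-1],None,fx=3,fy=3))
q=cloud(c).reshape(-1,3)
m=(q[:,2]>.146)&(q[:,2]<.16)&(q[:,0]>.55)&(q[:,0]<.7)&(q[:,1]<.18)&(q[:,1]>0.04)
print("bar",m.sum(),cv2.minAreaRect(q[m][:,:2].astype(np.float32)))
print(get_obs()['ee_pos'],get_obs()['force'],get_obs()['time_s'])
```

```text
bar 85 ((0.635975182056427, 0.10865224152803421), (0.013776522129774094, 0.07764121145009995), 19.019651412963867)
[0.76937656 0.15653798 0.32558956] [-0.39491781  0.9489309   0.67003567] 15.55
```

View pics/s5.png

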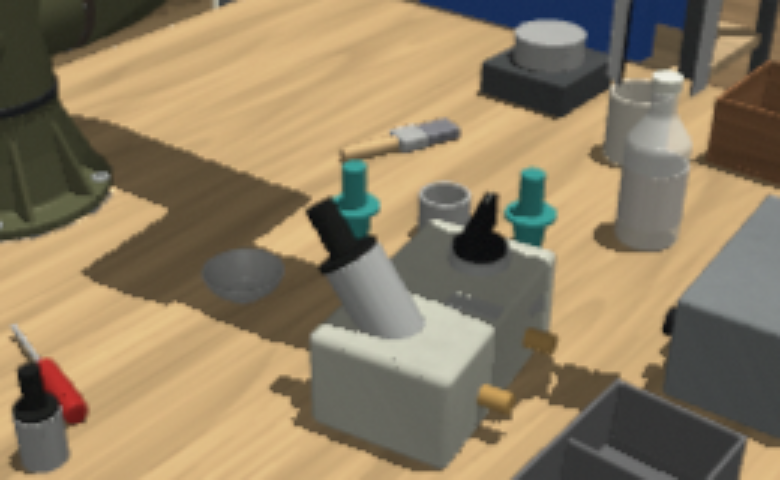

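The stopper is seated at crop (350,245), the selector bar at (483,225) has turned about 81° and stayed there, and the bottle is upright. The arm is clear, so I'll hand in.

```bash
python3 -c "
from station import workorder
print(workorder.hand_in())"
```

```text
the job is handed in; nothing more can be done
None
```

The job is handed in: the larger stopper is fully home in the neck, the selector is turned past its click to its far stop (about 1.4 rad) and stayed there, and I knocked nothing over; the robot's clock read about 15.6 s.

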